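# Show the bench camera which two reagents to reorder

## Robot

A 7-joint arm with a two-finger parallel gripper is mounted at the origin on the work surface. World frame = base frame: x ahead of the robot, y to its left, z up, the work surface at z = 0. Lengths are in m, angles in rad, forces in N, time in s.
With the tool pointing down it reaches from about 0.35 to 0.775 m from the base axis. Payload 3.1 kg.
Tool frame: the origin (TCP) lies at the very end of the fingers, on their centre line; the grasp point (between the pads) lies ctrl.pinch_z behind it (ctrl.pinch_z is the distance from the TCP to the grasp point, in m); y points along the fingers, x is the direction in which the jaws open and shut, and the axes are right-handed (so a half turn about y gives the same grasp; the last joint's range is limited). The gripper opens to 85 mm and grips with 20 to 120 N. Pads are 22 mm wide; open, the fingers measure 114 mm over their backs; the gripper's body (76 mm by 85 mm) begins 54 mm behind the grasp point. The pads swing forward as they close: fully open they stand 13 mm farther back than shut.
Start: joints at [-1.373, 0.311, 0.014, 1.512, -0.004, 1.319, -0.027], TCP at [0.131, 0.534, 0.231] pointing down, gripper open.
Joint ranges: [-2.7, 2.7], [-0.3, 1.91], [-1.27, 1.3], [0.12, 2.57], [-1.44, 4.58], [0.2, 2.03], [-3.05, 3.05]. Speed limits (rad/s): [2.79, 2.79, 3.14, 3.14, 3.14, 3.14, 3.14].

## Interface

Orientations are given as a unit quaternion [w, x, y, z].
In Python, from workcell import telemetry, capture, ctrl, nets gives the robot as it stands.
- The arm moves only by the tool step_arm, never from a script. Its argument "commands" is a list of rows, each an object of numbers: "tx", "ty", "tz": the shift along the tool's x, y, z in cm; "spin": the turn about the tool's y in rad; "jaw": the closure, from 0 (fully open) to 1 (shut). In form: [{"tx": .., "ty": .., "tz": .., "spin": .., "jaw": ..}, ...]. A call has 1 to 10 rows; each row is the pose to reach, as a shift and turn from the pose commanded when the call began, along the tool's axes at that moment; what a row does not reach only later rows make up. A row lasts 1/8 s, in which the tool goes at most 62.5 mm and 10.7 degrees, less where a joint would pass 70% of its speed; a pose out of reach is approached as far as the arm can. A call with a gripper value outside its range is refused whole. The fingers move at their own pace and stop on an object; "grip_force" is the grip in N (left out, the last holds). Time passes only in rows, so rows that repeat a pose let the fingers close. It gives the time, the measured TCP pose, the force and the opening at its end, in the units of the state.
- telemetry.sense(): the state, without advancing time (a new reading comes with each control period).
- capture(name): name is "scene" or "top" or "wrist"; returns a dict with "frame" (384x512x3 uint8, blue, green, red), "fovy" (degrees; the focal length in pixels is half the picture's height over the tangent of half this angle, whatever the lens; pixels are square), "cx", "cy" (the principal point, pixels), "dist_coeffs" ([k1, k2, p1, p2, k3] as OpenCV has them; the pictures are not rectified), "R" (3x3) and "t" (3): a world point X has camera coordinates R X + t. Camera axes: x right, y down, z forward; pixel columns grow to the right and rows downward; lengths in m; the calibration is good to about 2 mm. A picture is of the moment at which its call begins. There is no depth.
- ctrl.finish_job(): hands the job in, once; it reports no verdict.
Trained networks look in a picture, given as the dict that the camera call returned (one of the last four; its "shot" number tells which), for a name from the list of things; names that differ only in an ending like _2 or _b are one class to them, and where a whole thing is asked for, a point or a joint stands for the part that bears it (a point fixed in the world has none). Each returns a list of dicts, best first, with "confidence" (0 to 1); they miss things now and then, are a little off and sometimes report something else, mostly with a low value. They report only what shows in the picture. A call takes as long as a camera call. They do not tell look-alikes from the thing itself.
- nets.silhouettes(picture, name): "region" (384x512 bool, what is visible of it) and "box" ([left, top, width, height] in pixels, round what is visible of it).
The state is a dict: "time": time; "joint_pos": joint angles; "qd": joint speeds; "effort": joint torques, N m; "ee_pos": TCP position; "ee_rot": TCP orientation; "ft_force": force on the tool from outside, world axes, zero at the start; "moment": the same for the moment, N m; "opening": opening from 0.0 (shut) to 1.0 (fully open).
Only numpy, scipy, OpenCV 4.12 (cv2) and the standard library are available. Lean on these libraries where they do the work, as an engineer would, in place of code of your own. Each camera call takes 0.05 s, during which the arm holds its last target.

## Task

Two reagents in the spill tray are to be reordered. Show the bench camera which: point straight down at the middle of the cap of the squat jar, fingertips about 2 cm above it, and stay there at least two seconds; then do the same at the tall slim bottle. Then press the black record button fully down, let it come back up and move clear; point at no other container, and do not touch, move or lift any of the containers, the beaker or the scoop.

Things in the scene. Friction and masses are not known exactly. Their poses are not given: they have to be found in the camera images.
- tray: Grey open spill tray fixed on the bench, 270 (x) x 300 (y) x 20 mm high, walls 5 mm, inner floor 5 mm above the bench. Origin: centre of its underside. It may stand to the robot's left or right, turned a little.
- squat_jar: FIRST thing to point at: the shortest, squat wide-lidded jar, 65 mm high, 70 mm diameter, its cap 68 mm across. Same white plastic, blank paper band and blue screw cap as the other three containers. Free-standing in the tray, in any of four places (tray corners, about 130 x 150 mm apart), so tell it by shape. Origin: centre of its underside, z up.
- squat_jar_top (a point): Centre of the top of the squat jar's cap, 65 mm above its underside; z up.
- slim_bottle: SECOND thing to point at: the tallest and thinnest bottle, 160 mm high, 42 mm diameter, its cap 30 mm across. Same white plastic, blank paper band and blue screw cap as the other three containers. Free-standing in the tray, in any of four places (tray corners, about 130 x 150 mm apart), so tell it by shape. Origin: centre of its underside, z up.
- slim_bottle_top (a point): Centre of the top of the slim bottle's cap, 160 mm above its underside; z up.
- round_bottle: Bystander: stout bottle with a narrow neck, 130 mm high, 66 mm diameter, its cap 34 mm across. Same white plastic, blank paper band and blue screw cap as the other three containers. Free-standing in the tray, in any of four places (tray corners, about 130 x 150 mm apart), so tell it by shape. Origin: centre of its underside, z up.
- round_bottle_top (a point): Centre of the top of the round bottle's cap; not to be pointed at.
- canister: Bystander: wide canister, 105 mm high, 76 mm diameter, its cap 60 mm across. Same white plastic, blank paper band and blue screw cap as the other three containers. Free-standing in the tray, in any of four places (tray corners, about 130 x 150 mm apart), so tell it by shape. Origin: centre of its underside, z up.
- canister_top (a point): Centre of the top of the canister's cap; not to be pointed at.
- console: White record box fixed on the bench at the other side from the tray, 120 (x) x 100 (y) x 40 mm high, with the record button upright in the middle of its top. Origin: centre of its underside.
- record_top (a point): Centre of the top face of the black record button (36 mm diameter, in a low steel housing on the record box); moves down with the button. 62 mm above the bench when up, standing 10 mm proud of its housing.
- record (a joint): Travel of the record button: 0 up, 0.006 m fully down; pressed straight down, a spring returns it; fully down takes about 5 N.
- beaker: Bystander: white slightly tapering beaker, 66 mm across the rim, 85 mm high, standing loose about 130 mm beyond the record box's centre (far side from the robot). Origin: centre of its underside.
- scoop: Bystander: steel scoop (spoon), 150 mm long, lying loose crosswise about 110 mm on the robot's side of the record box's centre. Its x axis runs along it towards the bowl.
Mind the look-alikes: they are no part of the job. Leave any brown look-alike of the console alone.

How it is judged:
By the outcome, as a careful person would: the job done as asked, in the order asked, and still so for the second after the job is handed in, with the robot touching nothing.
It also fails if it takes over 61 s, if anything falls off the work surface, if the arm or the gripper's body presses on something with over 40 N, if the wrist force passes 120 N, or if a joint passes its speed limit or range.

## Working session

There is one attempt and no reset: what is moved stays moved. The work goes in short steps, Python scripts to look and compute and a tool call to move; the robot and the scene stay as the last step left them, time stands still between calls to the robot, and variables do not carry over. Pictures are saved under pics/ and viewed, and the job is handed in when it is done.

Besides the shell and the picture viewer there is one more tool, called after ">>>" in YAML: its name, and indented under it one key for each argument. step_arm: Moves the arm, as the interface text tells. Its arguments: {"type":"object","properties":{"commands":{"type":"array"},"grip_force":{"type":"number"}},"required":["commands"]}

```bash
mkdir -p pics; ls; cat > h.py <<'E'
import numpy as np, cv2
from workcell import telemetry, capture, ctrl, nets
def K(p):
    f=p["frame"].shape[0]/2/np.tan(np.radians(p["fovy"])/2)
    return np.array([[f,0,p["cx"]],[0,f,p["cy"]],[0,0,1.]])
def ray(p,uv):
    n=cv2.undistortPoints(np.array([[uv]],float),K(p),np.array(p["dist_coeffs"],float))[0,0]
    R=np.array(p["R"]);t=np.array(p["t"])
    return -R.T@t, R.T@np.array([n[0],n[1],1.])
def atz(p,uv,z):
    o,d=ray(p,uv); return o+d*(z-o[2])/d[2]
def proj(p,X):
    r,_=cv2.Rodrigues(np.array(p["R"],float))
    return cv2.projectPoints(np.array(X,float).reshape(-1,1,3),r,np.array(p["t"],float),K(p),np.array(p["dist_coeffs"],float))[0][:,0]
def tri(rays):
    A=0;b=0
    for o,d in rays:
        d=d/np.linalg.norm(d);M=np.eye(3)-np.outer(d,d);A=A+M;b=b+M@o
    return np.linalg.solve(A,b)
E
python3 - <<'E'
from h import *
s=telemetry.sense();print(s, ctrl.pinch_z)
for n in ["scene","top"]:
    p=capture(n);cv2.imwrite(f"pics/{n}0.png",p["frame"])
    print(n,(-np.array(p["R"]).T@p["t"]).round(3))
    for k in ["squat_jar","slim_bottle","round_bottle","canister","console","record_top"]:
        print(k,[(d["box"],round(d["confidence"],2)) for d in nets.silhouettes(p,k)][:3])
E
```

```text
pics
{'time': 0.0, 'joint_pos': array([-1.37269631,  0.31173696,  0.01402887,  1.51306069, -0.00439698,
        1.31923922, -0.02720023]), 'qd': array([ 1.49129144e-03,  6.33491123e-04, -1.70261269e-03, -6.15229339e-05,
       -1.31913190e-03,  2.65407701e-04,  8.10217808e-04]), 'effort': array([ 4.55885001e-04, -3.79911089e+01,  1.46147925e-01, -2.30591744e+01,
        1.22642855e-02,  1.34725124e-02,  9.69016099e-06]), 'ee_pos': array([0.13046145, 0.53353539, 0.23021354]), 'ee_rot': array([-0.55564958,  0.55676473,  0.43596929, -0.4372612 ]), 'ft_force': array([ 0.24679781,  0.53870641, -0.30824834]), 'moment': array([-0.01608964, -0.00384229, -0.00038446]), 'opening': 1.0010763737738142} 0.0187
scene [0.805 0.347 0.831]
squat_jar [([243.6, 244.8, 31.3, 40.0], 0.8)]
slim_bottle [([339.5, 252.1, 34.9, 50.3], 0.81)]
round_bottle [([283.0, 298.0, 40.0, 52.2], 0.95), ([242.2, 241.2, 35.0, 44.3], 0.37)]
canister [([287.7, 204.5, 37.9, 47.6], 0.87)]
console [([157.2, 109.3, 59.0, 52.1], 0.77), ([186.0, 157.0, 66.1, 61.6], 0.7)]
record_top [([180.1, 118.3, 11.9, 15.3], 0.71), ([214.0, 174.4, 8.3, 11.5], 0.57)]
top [ 0.382 -0.033  0.936]
squat_jar [([197.0, 152.6, 31.2, 33.7], 0.59)]
slim_bottle [([129.1, 209.6, 35.2, 23.0], 0.57), ([131.5, 147.2, 39.5, 36.9], 0.26)]
round_bottle [([137.1, 149.4, 33.8, 33.4], 0.84), ([297.6, 113.1, 28.7, 38.3], 0.16)]
canister [([198.0, 203.6, 34.2, 35.8], 0.7)]
console [([280.8, 160.7, 46.0, 51.7], 0.76), ([356.0, 171.5, 48.0, 52.6], 0.69)]
record_top [([299.1, 175.7, 11.2, 18.8], 0.75), ([379.4, 187.5, 13.0, 17.4], 0.64)]
```

```bash
python3 - <<'E'
import cv2
a=cv2.imread("pics/scene0.png");b=cv2.imread("pics/top0.png")
cv2.imwrite("pics/scene0c.png",cv2.resize(a[80:380,110:430],None,fx=2.0,fy=2.0,interpolation=cv2.INTER_CUBIC))
cv2.imwrite("pics/top0c.png",cv2.resize(b[80:300,90:450],None,fx=2.2,fy=2.2,interpolation=cv2.INTER_CUBIC))
E
```

```text
(no output)
```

View pics/scene0c.png

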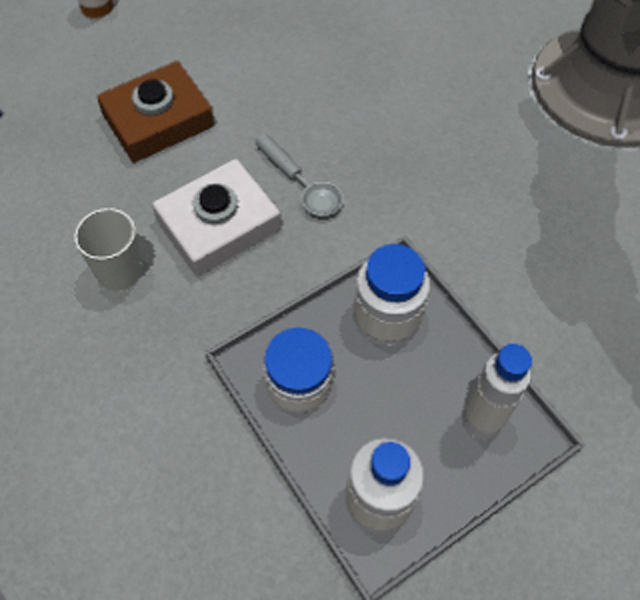

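View pics/top0c.png

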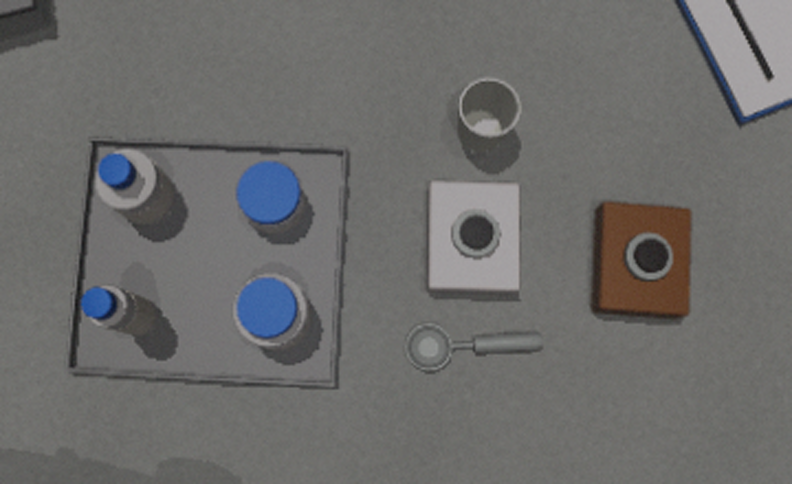

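The squat jar is the container at top(212,167) / scene(260,260): its cap is as wide as its body and it is the lowest. The slim bottle is at top(135,217) / scene(367,260): it has a small cap and a narrow body. The other two are the canister at top(212,220), which is taller with shoulders showing, and the round bottle at top(143,157), which has wide shoulders and a narrow cap. The white console is at top(305,187) and the brown one at top(385,196) is the look-alike.

```bash
python3 - <<'E'
from h import *
P={n:capture(n) for n in ["scene","top"]}
C={}
for n,p in P.items():
    hsv=cv2.cvtColor(p["frame"],cv2.COLOR_BGR2HSV)
    m=cv2.inRange(hsv,(100,150,60),(130,255,255))
    k,l,st,c=cv2.connectedComponentsWithStats(m)
    for i in range(1,k):
        if st[i,4]>60: print(n,"blue",c[i].round(1),st[i])
    m=cv2.inRange(p["frame"],(0,0,0),(48,48,48))
    k,l,st,c=cv2.connectedComponentsWithStats(m)
    for i in range(1,k):
        if 40<st[i,4]<600: print(n,"dark",c[i].round(1),st[i])
p=P["top"];f=p["frame"]
cv2.imwrite("pics/crops.png",np.hstack([cv2.resize(f[140:190,187:237],(300,300)),cv2.resize(f[190:240,115:165],(300,300))]))
E
```

```text
scene blue [138.4  25.9] [132  18  14  17 176]
scene blue [ 60.9 168.2] [ 12 135  98  56 224]
scene blue [307.4 215.9] [293 202  30  29 660]
scene blue [258.8 259.7] [243 244  33  33 855]
scene blue [366.3 260.6] [358 252  18  18 250]
scene blue [304.7 311.1] [296 301  19  21 318]
scene dark [185.9   6. ] [180   0  14  14  57]
scene dark [418.1 107.3] [398  81  53  38 314]
scene dark [185.3 125.6] [179 120  14  12 127]
scene dark [ 65.2 150.9] [ 45 133  41  37 114]
scene dark [192.2 147.7] [160 133  57  28 378]
scene dark [216.8 179.2] [210 173  15  14 160]
top blue [142.  156.8] [135 150  15  15 164]
top blue [211.7 167.2] [198 154  28  28 590]
top blue [211.  219.7] [198 207  27  26 528]
top blue [133.8 217.3] [127 211  14  14 153]
top dark [427.8  92.3] [416  70  25  46  84]
top dark [84.3 88.8] [61 81 46 15 79]
top dark [127.1 196. ] [122 144  12 103 158]
top dark [ 36.6 211.2] [ 28 186  19  49 557]
top dark [385.6 196. ] [378 189  15  15 147]
top dark [501.4 225.4] [497 218  13  14  68]
```

View pics/crops.png

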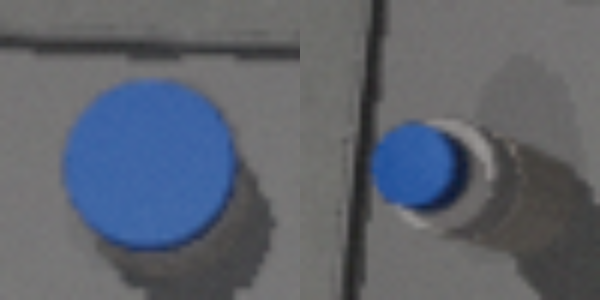

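View pics/top0.png

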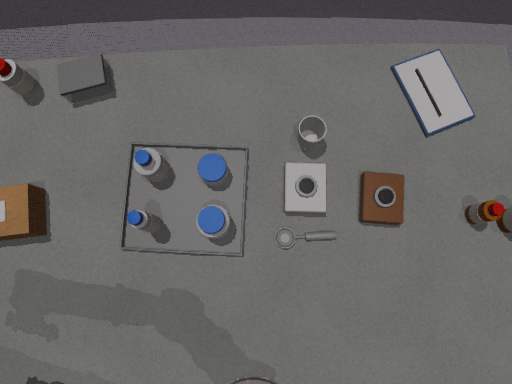

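```bash
python3 - <<'E'
from h import *
P={n:capture(n) for n in ["scene","top"]}
s,t=P["scene"],P["top"]
f=t["frame"][170:205,290:322]; g=cv2.cvtColor(f,cv2.COLOR_BGR2GRAY)
m=(g<75).astype(np.uint8);k,l,st,c=cv2.connectedComponentsWithStats(m);print([(c[i]+[290,170],st[i,4]) for i in range(1,k) if st[i,4]>20])
i=max((i for i in range(1,k)),key=lambda i:st[i,4]);bt=c[i]+[290,170]
pts={"squat":((258.8,259.7),(211.7,167.2),.07,.034),"slim":((366.3,260.6),(133.8,217.3),.165,.015),"round":((304.7,311.1),(142,156.8),.135,.017),"can":((307.4,215.9),(211,219.7),.11,.03),"button":((216.8,179.2),bt,.062,.018)}
vis={n:p["frame"].copy() for n,p in P.items()}
for k,(a,b,z,r) in pts.items():
    X=tri([ray(s,a),ray(t,b)]);Z=atz(t,b,z)
    print(k,X.round(4),"top@z",Z.round(4),"scene@z",atz(s,a,z).round(4))
    th=np.linspace(0,2*np.pi,200)
    for n,p in P.items():
        q=proj(p,np.c_[Z[0]+r*np.cos(th),Z[1]+r*np.sin(th),0*th+z])
        v=vis[n]
        cv2.polylines(v,[np.round(q*16).astype(int).reshape(-1,1,2)],True,(0,255,255),1,shift=4)
print("tcp px",proj(t,telemetry.sense()["ee_pos"]),proj(s,telemetry.sense()["ee_pos"]))
cv2.imwrite("pics/ov.png",np.vstack([cv2.resize(vis["scene"][110:335,170:420],(600,540)) ]))
cv2.imwrite("pics/ov2.png",cv2.resize(vis["top"][135:265,115:335],(792,468)))
q=telemetry.sense()["ee_rot"]
from scipy.spatial.transform import Rotation as R
print(R.from_quat(q[[1,2,3,0]]).as_matrix().round(3))
for n in ["beaker","scoop"]:
  for d in nets.silhouettes(t,n)[:2]: print(n,d["box"],d["confidence"])
E
```

```text
[(array([306.28735632, 185.36206897]), np.int32(174))]
squat [0.5968 0.0768 0.0613] top@z [0.5941 0.0762 0.07  ] scene@z [0.5996 0.0793 0.07  ]
slim [0.4727 0.2289 0.156 ] top@z [0.471  0.2268 0.165 ] scene@z [0.478  0.2297 0.165 ]
round [0.6105 0.2242 0.1259] top@z [0.6074 0.2219 0.135 ] scene@z [0.6135 0.2252 0.135 ]
can [0.4688 0.0748 0.0994] top@z [0.4673 0.0739 0.11  ] scene@z [0.4742 0.0782 0.11  ]
button [ 0.5477 -0.1445  0.0531] top@z [ 0.5452 -0.1425  0.062 ] scene@z [ 0.5513 -0.1397  0.062 ]
tcp px [[-28.22927646 391.3759051 ]] [[658.36136456 257.05865293]]
[[ 0.237  0.    -0.971]
 [ 0.971  0.     0.237]
 [ 0.    -1.    -0.   ]]
beaker [297.1, 114.0, 29.2, 39.7] 0.8
scoop [271.6, 227.2, 63.0, 19.9] 0.71
scoop [298.4, 178.7, 16.2, 17.1] 0.34
```

View pics/ov.png

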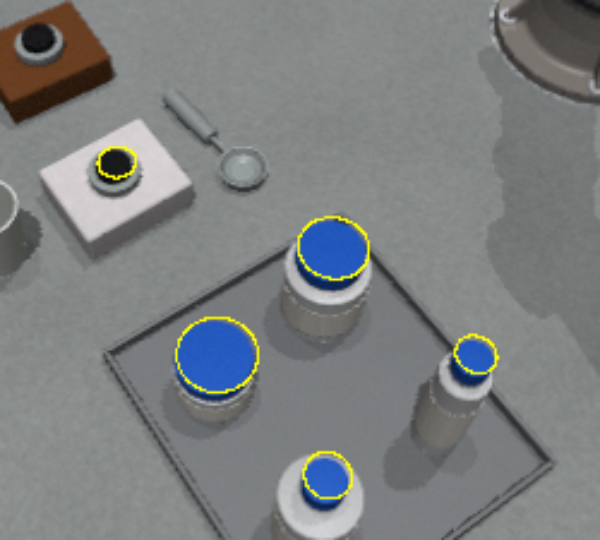

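View pics/ov2.png

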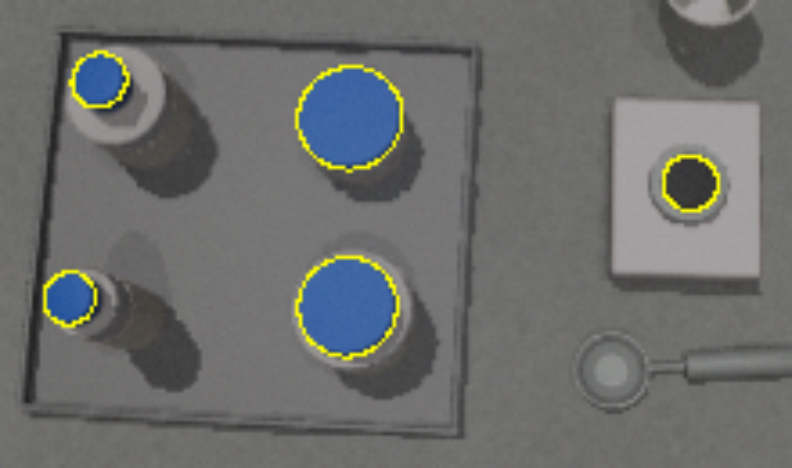

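>>> step_arm:
  commands:
    - {"tx":-5,"ty":-2,"tz":-5.5,"spin":0,"jaw":1}
    - {"tx":-8,"ty":-5,"tz":-9,"spin":0,"jaw":1}
    - {"tx":-12,"ty":-7,"tz":-13,"spin":0,"jaw":1}
    - {"tx":-16,"ty":-8,"tz":-17.5,"spin":0,"jaw":1}
    - {"tx":-20,"ty":-8,"tz":-22,"spin":0,"jaw":1}
    - {"tx":-24,"ty":-8,"tz":-26.5,"spin":0,"jaw":1}
    - {"tx":-27,"ty":-8,"tz":-30,"spin":0,"jaw":1}
    - {"tx":-27,"ty":-8,"tz":-30,"spin":0,"jaw":1}

```text
time: 2.0
ee_pos: [0.3602, 0.1968, 0.3118]
ee_rot: [-0.558, 0.559, 0.434, -0.434]
ft_force: [-0.4, -0.0, -0.2]
opening: -0.001
```

>>> step_arm:
  commands:
    - {"tx":-1,"ty":0,"tz":-5,"spin":0,"jaw":1}
    - {"tx":-2,"ty":0,"tz":-10,"spin":0,"jaw":1}
    - {"tx":-3,"ty":0,"tz":-15,"spin":0,"jaw":1}
    - {"tx":-3,"ty":0,"tz":-20,"spin":0,"jaw":1}
    - {"tx":-3,"ty":0,"tz":-20,"spin":0,"jaw":1}
    - {"tx":-3,"ty":0,"tz":-20,"spin":0,"jaw":1}

```text
time: 2.75
ee_pos: [0.5443, 0.1256, 0.3108]
ee_rot: [0.556, -0.555, -0.437, 0.437]
ft_force: [-0.0, 0.4, 0.0]
opening: 0.001
```

```bash
cat > look.py <<'E'
from h import *
import sys
from scipy.spatial.transform import Rotation as R
T={"squat":(.5965,.0775,.07),"slim":(.474,.228,.165),"round":(.610,.2235,.135),"can":(.47,.076,.11),"button":(.5475,-.1415,.062)}
p=capture("wrist");s=telemetry.sense()
print(s["time"],s["ee_pos"].round(4),"cam",(-np.array(p["R"]).T@p["t"]).round(3))
hsv=cv2.cvtColor(p["frame"],cv2.COLOR_BGR2HSV)
m=cv2.inRange(hsv,(100,150,60),(130,255,255))
k,l,st,c=cv2.connectedComponentsWithStats(m)
for i in range(1,k):
    if st[i,4]>60: print("blue",c[i].round(1),st[i])
v=p["frame"].copy()
for n,X in T.items():
    q=proj(p,X)[0]; print(n,q.round(1))
    if abs(q).max()<900: cv2.drawMarker(v,tuple(int(x) for x in q.round()),(0,255,255),0,10)
cv2.imwrite(sys.argv[1],v)
M=R.from_quat(s["ee_rot"][[1,2,3,0]]).as_matrix()
for n,X in T.items(): print(n,"tool delta cm to 2cm above",(M.T@(np.array(X)+[0,0,.02]-s["ee_pos"])*100).round(2))
E
python3 look.py pics/w1.png
```

```text
2.8 [0.5441 0.1257 0.3113] cam [0.473 0.144 0.454]
blue [349.2  72.2] [332  58  34  33 673]
blue [200.4 108.3] [ 175   83   52   52 2156]
blue [232.7 200.3] [ 210  176   48   48 1654]
blue [355.6 200.2] [340 185  31  30 531]
blue [ 10.9 342.3] [  0 332  22  22  72]
squat [232.  201.7]
slim [347.6  76.6]
round [354.7 203. ]
can [198.3 110. ]
button [ 73.8 202.3]
squat tool delta cm to 2cm above [-3.48 22.12 -6.26]
slim tool delta cm to 2cm above [ 8.28 12.65  9.2 ]
round tool delta cm to 2cm above [11.04 15.64 -4.13]
can tool delta cm to 2cm above [-6.59 18.13  6.01]
button tool delta cm to 2cm above [-25.92  22.9   -6.64]
```

View pics/w1.png

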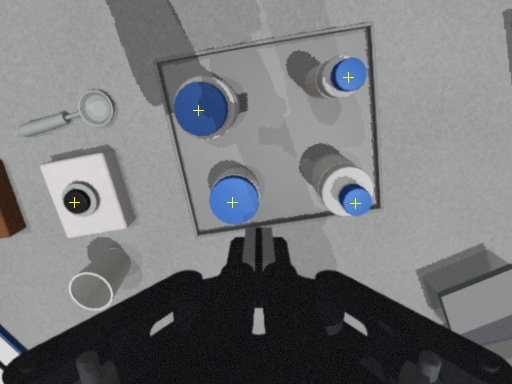

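```bash
python3 - <<'E'
from h import *
p=capture("wrist");v=p["frame"]
g=cv2.cvtColor(v,cv2.COLOR_BGR2GRAY)[185:220,58:95]
k,l,st,c=cv2.connectedComponentsWithStats((g<60).astype(np.uint8))
print([(c[i]+[58,185],st[i,4]) for i in range(1,k)])
S=capture("scene");t=capture("top")
for n,uv,z,a,b in [("squat",(232.7,200.3),.07,(258.8,259.7),(211.7,167.2)),("slim",(349.2,72.2),.165,(366.3,260.6),(133.8,217.3)),("button",(77,199),.062,(216.8,179.2),(306.3,185.4))]:
    print(n,atz(p,uv,z).round(4),tri([ray(p,uv),ray(S,a),ray(t,b)]).round(4))
E
```

```text
[(array([ 76.57442348, 200.78197065]), np.int32(477))]
squat [0.5949 0.0792 0.07  ] [0.5971 0.0772 0.0618]
slim [0.4703 0.2304 0.165 ] [0.472  0.2301 0.157 ]
button [ 0.5443 -0.1348  0.062 ] [ 0.5472 -0.1448  0.0503]
```

>>> step_arm:
  commands:
    - {"tx":-3.4,"ty":4,"tz":-3,"spin":0,"jaw":1}
    - {"tx":-3.4,"ty":7,"tz":-6.1,"spin":0,"jaw":1}
    - {"tx":-3.4,"ty":11,"tz":-6.1,"spin":0,"jaw":1}
    - {"tx":-3.4,"ty":15,"tz":-6.1,"spin":0,"jaw":1}
    - {"tx":-3.4,"ty":18,"tz":-6.1,"spin":0,"jaw":1}
    - {"tx":-3.4,"ty":20,"tz":-6.1,"spin":0,"jaw":1}
    - {"tx":-3.4,"ty":21.5,"tz":-6.1,"spin":0,"jaw":1}
    - {"tx":-3.4,"ty":22.1,"tz":-6.1,"spin":0,"jaw":1}
    - {"tx":-3.4,"ty":22.1,"tz":-6.1,"spin":0,"jaw":1}

```text
time: 4.08
ee_pos: [0.5964, 0.0769, 0.0906]
ee_rot: [-0.556, 0.556, 0.437, -0.436]
ft_force: [0.5, 0.1, -0.7]
opening: -0.0
```

```bash
python3 look.py pics/w2.png; python3 - <<'E'
from h import *
s=capture("scene");t=capture("top")
cv2.imwrite("pics/st2.png",np.hstack([cv2.resize(s["frame"][200:320,200:320],(400,400)),cv2.resize(t["frame"][110:210,160:260],(400,400))]))
E
```

```text
4.125 [0.5968 0.0768 0.0911] cam [0.525 0.096 0.233]
blue [181.1  19.1] [ 108    0  142   49 4777]
blue [261.5 210.2] [ 206  166  111  100 6980]
squat [257.2 226.7]
slim [ 651.2 -140. ]
round [624.7 242.3]
can [168.7 -42.3]
button [-81.  225.5]
squat tool delta cm to 2cm above [0.06 0.11 0.04]
slim tool delta cm to 2cm above [11.78 -9.4  15.5 ]
round tool delta cm to 2cm above [14.57 -6.39  2.19]
can tool delta cm to 2cm above [-3.08 -3.91 12.29]
button tool delta cm to 2cm above [-22.38   0.89  -0.39]
```

View pics/w2.png

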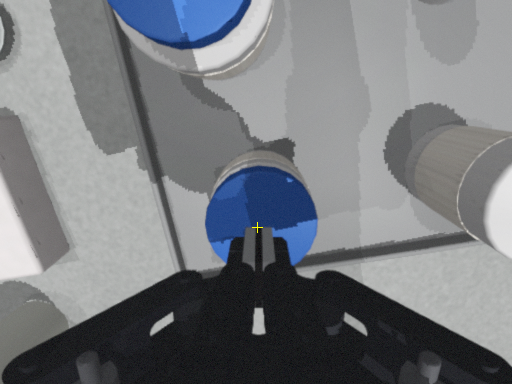

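View pics/st2.png

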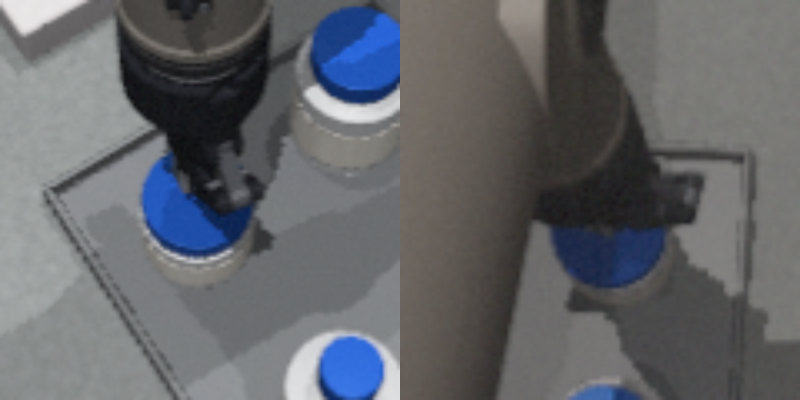

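Jar centre reads about 2–3 mm off in the wrist view (cap centre about (261,221), fingertip projection (257,227)), so I'll make a small correction and dwell.

>>> step_arm:
  commands:
    - {"tx":0.2,"ty":0.1,"tz":0.15,"spin":0,"jaw":1}
    - {"tx":0.2,"ty":0.1,"tz":0.15,"spin":0,"jaw":1}
    - {"tx":0.2,"ty":0.1,"tz":0.15,"spin":0,"jaw":1}
    - {"tx":0.2,"ty":0.1,"tz":0.15,"spin":0,"jaw":1}
    - {"tx":0.2,"ty":0.1,"tz":0.15,"spin":0,"jaw":1}
    - {"tx":0.2,"ty":0.1,"tz":0.15,"spin":0,"jaw":1}
    - {"tx":0.2,"ty":0.1,"tz":0.15,"spin":0,"jaw":1}
    - {"tx":0.2,"ty":0.1,"tz":0.15,"spin":0,"jaw":1}
    - {"tx":0.2,"ty":0.1,"tz":0.15,"spin":0,"jaw":1}
    - {"tx":0.2,"ty":0.1,"tz":0.15,"spin":0,"jaw":1}

```text
time: 5.48
ee_pos: [0.5953, 0.0789, 0.0893]
ee_rot: [-0.556, 0.556, 0.437, -0.437]
ft_force: [0.5, -0.1, -0.4]
opening: 0.001
```

>>> step_arm:
  commands:
    - {"tx":0,"ty":0,"tz":0,"spin":0,"jaw":1}
    - {"tx":0,"ty":0,"tz":0,"spin":0,"jaw":1}
    - {"tx":0,"ty":0,"tz":0,"spin":0,"jaw":1}
    - {"tx":0,"ty":0,"tz":0,"spin":0,"jaw":1}
    - {"tx":0,"ty":0,"tz":0,"spin":0,"jaw":1}
    - {"tx":0,"ty":0,"tz":0,"spin":0,"jaw":1}
    - {"tx":0,"ty":0,"tz":0,"spin":0,"jaw":1}
    - {"tx":0,"ty":0,"tz":0,"spin":0,"jaw":1}
    - {"tx":0,"ty":0,"tz":0,"spin":0,"jaw":1}
    - {"tx":0,"ty":0,"tz":0,"spin":0,"jaw":1}

```text
time: 6.72
ee_pos: [0.5953, 0.0789, 0.0893]
ee_rot: [0.556, -0.556, -0.437, 0.437]
ft_force: [0.1, 0.5, -0.2]
opening: -0.002
```

>>> step_arm:
  commands:
    - {"tx":0,"ty":0,"tz":0,"spin":0,"jaw":1}
    - {"tx":0,"ty":0,"tz":0,"spin":0,"jaw":1}
    - {"tx":0,"ty":0,"tz":0,"spin":0,"jaw":1}
    - {"tx":0,"ty":0,"tz":0,"spin":0,"jaw":1}

```text
time: 7.22
ee_pos: [0.5953, 0.079, 0.0893]
ee_rot: [-0.556, 0.556, 0.437, -0.437]
ft_force: [0.7, -0.4, -0.1]
opening: 0.001
```

```bash
python3 look.py pics/w3.png
```

```text
7.275 [0.5953 0.0789 0.0893] cam [0.524 0.098 0.232]
blue [175.6  20.6] [ 100    0  147   52 5338]
blue [257.9 212.6] [ 203  169  111   98 6850]
squat [254.3 230.1]
slim [ 650.3 -138.2]
round [623.3 247.5]
can [162.9 -38.9]
button [-84.4 228.5]
squat tool delta cm to 2cm above [-0.11 -0.07 -0.15]
slim tool delta cm to 2cm above [11.6  -9.57 15.32]
round tool delta cm to 2cm above [14.39 -6.57  2.  ]
can tool delta cm to 2cm above [-3.26 -4.07 12.1 ]
button tool delta cm to 2cm above [-22.55   0.73  -0.59]
```

>>> step_arm:
  commands:
    - {"tx":0,"ty":-5,"tz":0,"spin":0,"jaw":1}
    - {"tx":0,"ty":-10,"tz":0,"spin":0,"jaw":1}
    - {"tx":0,"ty":-15,"tz":0,"spin":0,"jaw":1}
    - {"tx":2,"ty":-17,"tz":3,"spin":0,"jaw":1}
    - {"tx":5,"ty":-17,"tz":7,"spin":0,"jaw":1}
    - {"tx":8,"ty":-17,"tz":11,"spin":0,"jaw":1}
    - {"tx":10.5,"ty":-17,"tz":14,"spin":0,"jaw":1}
    - {"tx":11.6,"ty":-17,"tz":15.6,"spin":0,"jaw":1}
    - {"tx":11.6,"ty":-14,"tz":15.6,"spin":0,"jaw":1}
    - {"tx":11.6,"ty":-14,"tz":15.6,"spin":0,"jaw":1}

```text
time: 8.52
ee_pos: [0.4694, 0.2282, 0.2275]
ee_rot: [0.556, -0.556, -0.435, 0.439]
ft_force: [-0.1, -0.3, -1.0]
opening: 0.001
```

```bash
python3 look.py pics/w4.png
```

```text
8.575 [0.4707 0.2282 0.2289] cam [0.398 0.247 0.371]
blue [260.4 202.5] [ 243  181   38   43 1151]
blue [106.9 215.2] [  74  185   66   62 3072]
blue [153. 280.] [137 271  36  23 315]
blue [167.1 318.7] [157 312  17  13 128]
squat [160.6 301.6]
slim [258.1 209. ]
round [287.2 327.3]
can [102.2 219.7]
button [-10.5 296.4]
squat tool delta cm to 2cm above [-11.62  13.88 -15.82]
slim tool delta cm to 2cm above [ 0.07  4.39 -0.33]
round tool delta cm to 2cm above [  2.87   7.36 -13.65]
can tool delta cm to 2cm above [-14.78   9.9   -3.56]
button tool delta cm to 2cm above [-34.06  14.72 -16.27]
```

View pics/w4.png

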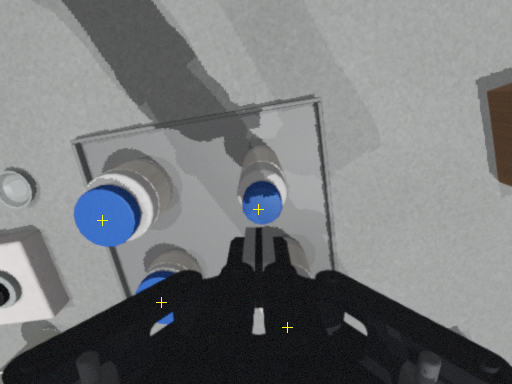

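>>> step_arm:
  commands:
    - {"tx":0.1,"ty":1.5,"tz":0,"spin":0,"jaw":1}
    - {"tx":0.1,"ty":3,"tz":0,"spin":0,"jaw":1}
    - {"tx":0.1,"ty":4,"tz":0,"spin":0,"jaw":1}
    - {"tx":0.1,"ty":4.4,"tz":0,"spin":0,"jaw":1}
    - {"tx":0.1,"ty":4.4,"tz":0,"spin":0,"jaw":1}
    - {"tx":0.1,"ty":4.4,"tz":0,"spin":0,"jaw":1}

```text
time: 9.32
ee_pos: [0.4719, 0.2298, 0.1858]
ee_rot: [-0.556, 0.556, 0.437, -0.436]
ft_force: [0.7, -0.1, 0.4]
opening: 0.002
```

```bash
python3 look.py pics/w5.png;python3 - <<'E'
from h import *
s=capture("scene");t=capture("top")
cv2.imwrite("pics/st5.png",np.hstack([cv2.resize(s["frame"][190:310,310:430],(400,400)),cv2.resize(t["frame"][165:265,85:185],(400,400))]))
E
```

```text
9.375 [0.4719 0.2298 0.1858] cam [0.4   0.249 0.329]
blue [258.6 215. ] [ 236  195   47   43 1371]
blue [ 79.5 231. ] [  41  197   78   70 4213]
blue [161.7 323.4] [149 312  25  24 264]
squat [146.  324.6]
slim [254.1 230.5]
round [288.8 360.6]
can [ 73.4 237.1]
button [-43.  317.2]
squat tool delta cm to 2cm above [-11.84   9.59 -15.71]
slim tool delta cm to 2cm above [-0.12  0.08 -0.24]
round tool delta cm to 2cm above [  2.67   3.1  -13.56]
can tool delta cm to 2cm above [-14.99   5.57  -3.46]
button tool delta cm to 2cm above [-34.28  10.37 -16.15]
```

View pics/w5.png

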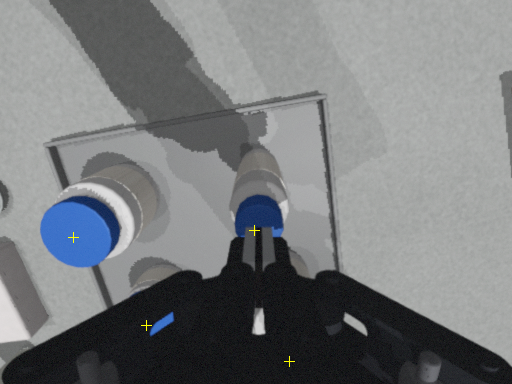

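View pics/st5.png

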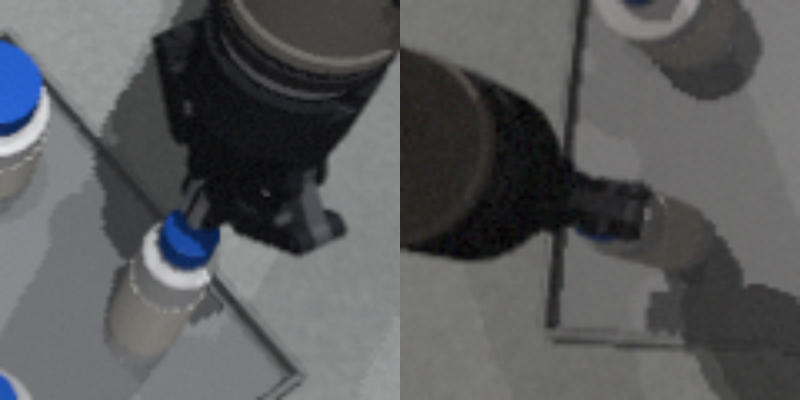

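The fingertips are centred over the slim bottle's cap to within about 2 mm in both views (wrist cap about (259,220)), with a clear gap. Dwelling now.

>>> step_arm:
  commands:
    - {"tx":0,"ty":0,"tz":0,"spin":0,"jaw":1}
    - {"tx":0,"ty":0,"tz":0,"spin":0,"jaw":1}
    - {"tx":0,"ty":0,"tz":0,"spin":0,"jaw":1}
    - {"tx":0,"ty":0,"tz":0,"spin":0,"jaw":1}
    - {"tx":0,"ty":0,"tz":0,"spin":0,"jaw":1}
    - {"tx":0,"ty":0,"tz":0,"spin":0,"jaw":1}
    - {"tx":0,"ty":0,"tz":0,"spin":0,"jaw":1}
    - {"tx":0,"ty":0,"tz":0,"spin":0,"jaw":1}
    - {"tx":0,"ty":0,"tz":0,"spin":0,"jaw":1}
    - {"tx":0,"ty":0,"tz":0,"spin":0,"jaw":1}

```text
time: 10.72
ee_pos: [0.4715, 0.2296, 0.1853]
ee_rot: [0.556, -0.556, -0.437, 0.437]
ft_force: [-0.3, 0.7, 0.4]
opening: -0.0
```

>>> step_arm:
  commands:
    - {"tx":0,"ty":0,"tz":0,"spin":0,"jaw":1}
    - {"tx":0,"ty":0,"tz":0,"spin":0,"jaw":1}
    - {"tx":0,"ty":0,"tz":0,"spin":0,"jaw":1}
    - {"tx":0,"ty":0,"tz":0,"spin":0,"jaw":1}
    - {"tx":0,"ty":0,"tz":0,"spin":0,"jaw":1}
    - {"tx":0,"ty":0,"tz":0,"spin":0,"jaw":1}
    - {"tx":0,"ty":0,"tz":0,"spin":0,"jaw":1}
    - {"tx":0,"ty":0,"tz":0,"spin":0,"jaw":1}
    - {"tx":0,"ty":0,"tz":0,"spin":0,"jaw":1}
    - {"tx":0,"ty":0,"tz":0,"spin":0,"jaw":1}

```text
time: 11.98
ee_pos: [0.4715, 0.2296, 0.1853]
ee_rot: [-0.556, 0.556, 0.437, -0.437]
ft_force: [-0.4, -0.2, -0.3]
opening: 0.0
```

>>> step_arm:
  commands:
    - {"tx":0,"ty":0,"tz":0,"spin":0,"jaw":1}
    - {"tx":0,"ty":0,"tz":0,"spin":0,"jaw":1}
    - {"tx":0,"ty":0,"tz":0,"spin":0,"jaw":1}
    - {"tx":0,"ty":0,"tz":0,"spin":0,"jaw":1}

```text
time: 12.48
ee_pos: [0.4715, 0.2296, 0.1853]
ee_rot: [-0.556, 0.556, 0.437, -0.437]
ft_force: [-0.1, 0.7, 0.2]
opening: -0.002
```

>>> step_arm:
  commands:
    - {"tx":0,"ty":-5,"tz":0,"spin":0,"jaw":1}
    - {"tx":-1,"ty":-10,"tz":-0.5,"spin":0,"jaw":1}
    - {"tx":-6,"ty":-11,"tz":-3,"spin":0,"jaw":1}
    - {"tx":-11,"ty":-11,"tz":-5.5,"spin":0,"jaw":1}
    - {"tx":-16,"ty":-11,"tz":-8,"spin":0,"jaw":1}
    - {"tx":-21,"ty":-11,"tz":-10,"spin":0,"jaw":1}
    - {"tx":-26,"ty":-11,"tz":-12,"spin":0,"jaw":1}
    - {"tx":-31,"ty":-9,"tz":-14.5,"spin":0,"jaw":1}
    - {"tx":-34.3,"ty":-5,"tz":-16.1,"spin":0,"jaw":1}
    - {"tx":-34.3,"ty":0,"tz":-16.1,"spin":0,"jaw":1}

```text
time: 13.72
ee_pos: [0.5468, -0.1475, 0.1854]
ee_rot: [-0.556, 0.56, 0.435, -0.435]
ft_force: [0.5, 1.2, -0.5]
opening: -0.001
```

>>> step_arm:
  commands:
    - {"tx":0,"ty":2,"tz":0,"spin":0,"jaw":1}
    - {"tx":0,"ty":4,"tz":0,"spin":0,"jaw":1}
    - {"tx":0,"ty":4,"tz":0,"spin":0,"jaw":1}

```text
time: 14.1
ee_pos: [0.5452, -0.1412, 0.1436]
ee_rot: [0.557, -0.555, -0.436, 0.438]
ft_force: [0.4, 0.2, -0.0]
opening: -0.006
```

```bash
python3 look.py pics/w6.png;python3 - <<'E'
from h import *
s=capture("scene");t=capture("top")
cv2.imwrite("pics/st6.png",np.hstack([cv2.resize(s["frame"][120:240,160:280],(400,400)),cv2.resize(t["frame"][135:235,255:355],(400,400))]))
E
```

```text
14.15 [ 0.5462 -0.1416  0.145 ] cam [ 0.474 -0.122  0.287]
blue [502.5 194.5] [ 490  160   22   67 1032]
blue [ 12.7 350.7] [  0 343  27  17 121]
squat [540.1 195.4]
slim [688.8  42.2]
round [799.8 193.7]
can [600.  10.]
button [257.  197.9]
squat tool delta cm to 2cm above [22.48  5.5   0.3 ]
slim tool delta cm to 2cm above [34.19 -3.99 15.78]
round tool delta cm to 2cm above [36.98 -1.    2.46]
can tool delta cm to 2cm above [19.33  1.51 12.56]
button tool delta cm to 2cm above [ 0.04  6.3  -0.13]
```

View pics/w6.png

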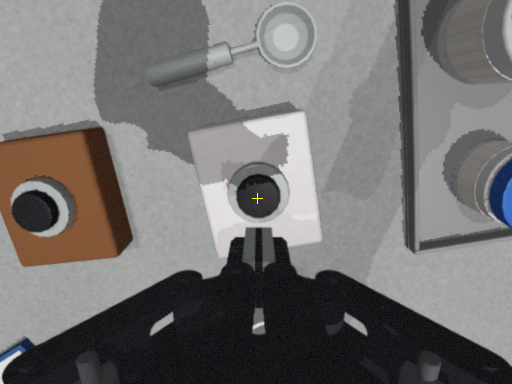

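View pics/st6.png

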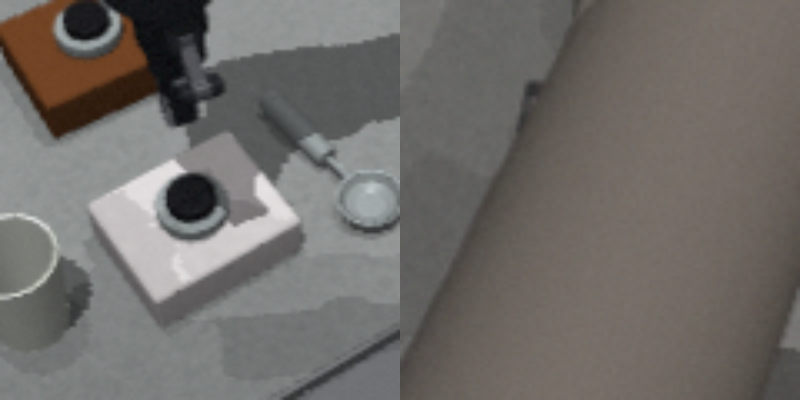

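>>> step_arm:
  commands:
    - {"tx":0.1,"ty":4,"tz":0,"spin":0,"jaw":1}
    - {"tx":0.1,"ty":7,"tz":0,"spin":0,"jaw":1}
    - {"tx":0.1,"ty":8,"tz":0,"spin":0,"jaw":1}
    - {"tx":0.1,"ty":8.3,"tz":0,"spin":0,"jaw":1}
    - {"tx":0.1,"ty":8.5,"tz":0,"spin":0,"jaw":1}
    - {"tx":0.1,"ty":8.7,"tz":0,"spin":0,"jaw":1}
    - {"tx":0.1,"ty":8.7,"tz":0,"spin":0,"jaw":1}

```text
time: 15.12
ee_pos: [0.5479, -0.1413, 0.0594]
ee_rot: [-0.555, 0.557, 0.437, -0.436]
ft_force: [-0.6, -0.2, 2.1]
opening: -0.001
```

>>> step_arm:
  commands:
    - {"tx":0,"ty":0.2,"tz":0,"spin":0,"jaw":1}
    - {"tx":0,"ty":0.4,"tz":0,"spin":0,"jaw":1}
    - {"tx":0,"ty":0.4,"tz":0,"spin":0,"jaw":1}

```text
time: 15.5
ee_pos: [0.5479, -0.1413, 0.0561]
ee_rot: [-0.556, 0.557, 0.437, -0.436]
ft_force: [-0.0, -0.1, 11.7]
opening: 0.001
```

>>> step_arm:
  commands:
    - {"tx":0,"ty":0.15,"tz":0,"spin":0,"jaw":1}
    - {"tx":0,"ty":0.15,"tz":0,"spin":0,"jaw":1}
    - {"tx":0,"ty":0.15,"tz":0,"spin":0,"jaw":1}

```text
time: 15.88
ee_pos: [0.5479, -0.1413, 0.0559]
ee_rot: [-0.556, 0.557, 0.438, -0.436]
ft_force: [-4.3, 1.7, 17.9]
opening: -0.002
```

>>> step_arm:
  commands:
    - {"tx":0,"ty":-1,"tz":0,"spin":0,"jaw":1}
    - {"tx":0,"ty":-4,"tz":0,"spin":0,"jaw":1}
    - {"tx":0,"ty":-9,"tz":0,"spin":0,"jaw":1}
    - {"tx":0,"ty":-14,"tz":0,"spin":0,"jaw":1}
    - {"tx":0,"ty":-18,"tz":3,"spin":0,"jaw":1}
    - {"tx":0,"ty":-20,"tz":8,"spin":0,"jaw":1}
    - {"tx":0,"ty":-20,"tz":12,"spin":0,"jaw":1}
    - {"tx":0,"ty":-20,"tz":14,"spin":0,"jaw":1}
    - {"tx":0,"ty":-20,"tz":14,"spin":0,"jaw":1}
    - {"tx":0,"ty":-20,"tz":14,"spin":0,"jaw":1}

```text
time: 17.12
ee_pos: [0.4112, -0.1075, 0.2526]
ee_rot: [-0.556, 0.556, 0.437, -0.437]
ft_force: [-0.8, -0.7, 0.1]
opening: 0.0
```

```bash
python3 - <<'E'
from h import *
s=capture("scene");t=capture("top")
print(telemetry.sense()["time"],telemetry.sense()["ee_pos"],telemetry.sense()["ft_force"])
a=cv2.imread("pics/scene0.png")
cv2.imwrite("pics/end.png",np.hstack([cv2.resize(a[100:360,130:400],(400,385)),cv2.resize(s["frame"][100:360,130:400],(400,385))]))
for k in (a,s["frame"]):
    m=cv2.inRange(cv2.cvtColor(k,cv2.COLOR_BGR2HSV),(100,150,60),(130,255,255))
    n,l,st,c=cv2.connectedComponentsWithStats(m);print([c[i].round(1).tolist() for i in range(1,n) if st[i,4]>240])
    g=k[165:195,200:235].max(2)<45
    n,l,st,c=cv2.connectedComponentsWithStats(g.astype(np.uint8));print([(c[i]+[200,165],st[i,4]) for i in range(1,n) if st[i,4]>40])
E
```

```text
17.225 [ 0.41136188 -0.10777213  0.2525512 ] [ 0.35805542  0.07732363 -0.34024423]
[[307.4, 215.9], [258.8, 259.7], [366.2, 260.6], [304.7, 311.1]]
[(array([216.72151899, 179.17088608]), np.int32(158))]
[[307.3, 215.8], [258.8, 259.7], [366.2, 260.6], [304.7, 311.2]]
[(array([216.67515924, 179.15923567]), np.int32(157))]
```

View pics/end.png

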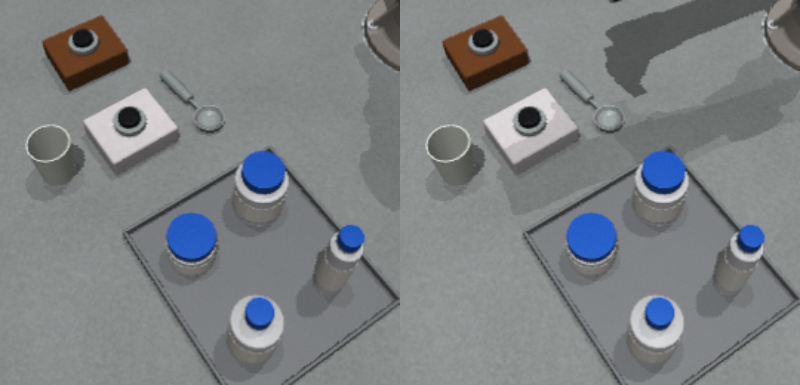

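The before and after views match. The caps, beaker and scoop haven't moved, and the button is back up at (217,179).

```bash
python3 -c "
from workcell import ctrl
print(ctrl.finish_job())"
```

```text
the job is handed in; nothing more can be done
None
```

I did the job in the order asked and handed it in at about 17 s of the 61 s allowed; no verdict was reported.

- **Pointing:** With the fingers shut and pointing straight down, I held for about 3 s over the squat jar's cap, then about 3 s over the slim bottle's cap. The fingertips were about 2 cm above each cap.
- **Button:** I pressed the white console's record button to its stop. The tool stayed at z ≈ 0.056 while the force rose to about 18 N, so it was fully down. I then lifted off and moved clear.
- **Last checks:** In the before and after scene pictures all four caps are within 0.1 px of where they started. The beaker and scoop look unmoved, and the button is back up. The wrist force is back to about zero.
- **Disagreements:**
  - The cameras differed by 2–5 mm on most cap centres. I used a compromise between them, so each pointing position should be within about 2–3 mm of the cap's middle.
  - For the button, the coarse early wrist view differed by up to 8 mm. A closer look before pressing agreed to within about 2 mm.
  - Heights measured from the pictures came out 8–12 mm lower than the text's, so I used the text's heights. Contact with the button confirmed its height.

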